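# Clip a chambered slide into the imager's stage

## Task

Pick up the chambered slide from its white resting block, draw back the imager's sprung curved arm by pushing its pin with the slide's clipped corner, and lower the slide flat onto the stage. Still gripping it, slide it gently under the lips until you feel it bear on both fixed steel edges at once, the long fence and the end stop (they are not exactly where marked), pause a moment, and only then let go and back away, so that the arm holds it there. Never press hard on the edges or the stage, and leave the other things on the bench alone.

Things in the scene. Friction and masses are not known exactly. Their poses are not given: they have to be found in the camera images.
- slide_center (a point): Chambered slide, about 60 g: white base plate 28 x 76 x 5 mm (x, y, z) carrying a clear four-well block 20 x 50 mm in plan (its middle 2 mm toward +y), 22 mm tall; 27 mm tall in all. Point: centre of the base in plan, 13.5 mm above the underside. x across, y along, z up. Grip the block across x, fingertips 10 mm or more above the underside to clear the lips.
- clip (a point): Middle of the slide's one clipped corner: its base (5 mm thick) is cut at 45 degrees, 12 mm off each side, at the -x, -y corner. The point is on the cut face, 8 mm toward -x and 32 mm toward -y from the slide's centre, 2.5 mm above the underside. The arm's pin bears here. The base is smooth and slides easily (friction about 0.2).
- nest (a point): Centre of the slide's marked home, on the top face of the imager's flat aluminium stage (68 mm above the bench), z up. Home, the slide's x and y axes lie along this frame's x and y, its underside on the stage. The L of fixed edges lies at +x (fence) and +y (stop); their true place differs from the marks, so feel for contact there.
- fence_mark (a point): Marked place of the long steel fence's inner face (faces nest -x), at stage height; it runs along nest y from 37 mm below to 37 mm above this point. A 6.5 mm high slot is undercut beneath a 1.5 mm thick lip that overhangs the face by 3 mm; lip top 8 mm above the stage. Fence and stop together sit off their marks by an unmeasured shift along nest (1, 1), up to 3.5 mm in x and equally in y.
- stop_mark (a point): Marked place of the steel end stop's inner face (faces nest -y), at stage height; it runs along nest x from 12 mm below this point to the fence. Same slot, lip and unmeasured shift as the fence; neither yields when pressed. A bolt head 10 mm high stands outside the corner of the L.
- pin (a point): Upright steel pin on the free end of the sprung curved arm, 10 mm in diameter, from 2 to 23 mm above the stage; point on its axis, 12 mm above the stage. At rest it stands within the slide's home. Pushed toward nest (-1, -1) it draws back; let go, it presses toward (+1, +1), the slide's clipped corner taking it. Draw it with the slide held above the lips, then lower.
- pivot (a point): Pivot of the sprung arm, at stage height, upright axis, 70 mm from the pin. The arm is a 6 mm round bar 3 to 9 mm above the stage, bowed outward, away from the slide.
- clamp (a joint): Angle of the sprung arm, rad: 0 at rest, growing as it is drawn back, at most 0.7; 10 mm of pin travel is 0.14. The spring always pulls toward 0: at the pin about 3 N at rest, 4 N with the slide clamped (0.04 to 0.19), 5.5 N at 0.3. About 22 mm of draw from rest lets the slide be lowered clear of both lips.
- imager: The imager: fixed grey case 200 x 270 x 60 mm (x, y, z) with the stage on top, 68 mm in all; origin at the centre of its underside, small screen on its -x side.
- rest: The fixed white resting block under the slide at the start, 60 x 110 x 12 mm; origin at the centre of its underside.
- tip_box: Bystander: grey tip box 85 x 120 x 55 mm, origin at the centre of its underside. Leave alone.
- reagent: Bystander: reagent bottle 60 mm in diameter, 110 mm tall, origin at the centre of its underside. Leave alone.
- pipette_stand: Bystander: blue pipette stand, 120 mm across and about 230 mm tall with its pipettes, origin at the centre of its underside. Leave alone.
Mind the look-alikes: they are no part of the job. What is shaped like the part that bears slide_center but pink or yellow is not meant.

How it is judged:
By the outcome, as a careful person would: the job done as asked, in the order asked, and still so for the second after the job is handed in, with the robot touching nothing.
It also fails if it takes over 70 s, if anything falls off the work surface, if the arm or the gripper's body presses on something with over 40 N, if the wrist force passes 120 N, or if a joint passes its speed limit or range.

## Robot

A 6-joint arm with a two-finger parallel gripper is mounted at the origin on the work surface. World frame = base frame: x ahead of the robot, y to its left, z up, the work surface at z = 0. Lengths are in m, angles in rad, forces in N, time in s.
With the tool pointing down it reaches from about 0.225 to 0.875 m from the base axis. Payload 3.4 kg.
Tool frame: the origin (TCP) lies between the finger pads; the fingertips stand 8 mm ahead of it and the grasp point (between the pads) lies 11 mm behind it; z points along the fingers, y is the line along which they close (so a half turn about z gives the same grasp; the last joint's range is limited). The gripper opens to 85 mm and grips with 20 to 120 N. Pads are 22 mm wide; open, the fingers measure 114 mm over their backs; the gripper's body (76 mm by 85 mm) begins 54 mm behind the grasp point. The pads swing forward as they close: fully open they stand 13 mm farther back than shut.
Start: joints at [-1.414, 0.276, 1.505, -0, 1.361, -0.121], TCP at [0.158, -0.553, 0.239] pointing down, gripper open.
Joint ranges: [-2.89, 2.89], [-0.75, 2.08], [0.22, 2.7], [-1.18, 4.32], [0.11, 2.71], [-2.7, 2.7]. Speed limits (rad/s): [2.57, 2.57, 3.14, 3.14, 3.14, 3.14].

## Interface

Orientations are given as a unit quaternion [w, x, y, z].
In Python, from rig import manip gives the robot as it stands.
- The arm moves only by the tool move_arm, never from a script. Its argument "deltas" is a list that holds one entry, the list of rows, each a list of 5 numbers: the shift along the tool's x, y, z normalised to -1 to 1, where 1 is 80 cm, then the turn about the tool's z normalised to -1 to 1, where 1 is 120 degrees, then the closure, from -1 (fully open) to 1 (shut). In form: [[[tx, ty, tz, twist, grip], ...]]. A call has 1 to 12 rows; each row is the pose to reach, as a shift and turn from the pose commanded when the call began, along the tool's axes at that moment; what a row does not reach only later rows make up. A row lasts 1/10 s, in which the tool goes at most 50 mm and 8.59 degrees, less where a joint would pass 70% of its speed; a pose out of reach is approached as far as the arm can. A call with a number of a shift or a turn outside -1 to 1 is refused whole. A call with a gripper value outside its range is refused whole. The fingers move at their own pace and stop on an object; "squeeze" is the grip in N (left out, the last holds). Time passes only in rows, so rows that repeat a pose let the fingers close. It gives the time, the measured TCP pose, the force, the opening and the grip force at its end, in the units of the state.
- manip.get_state(): the state, without advancing time (a new reading comes with each control period).
- manip.get_image(name): name is "side" or "top" or "wrist"; returns the picture (400x640x3 uint8, red, green, blue); there is no depth.
- manip.camera_params(name): a dict with "fx", "fy", "cx", "cy" (pixels), "R" (3x3) and "t" (3): a world point X has camera coordinates R X + t; the wrist camera has in their place "tool_from_camera" (4x4, takes a point from camera to tool coordinates, whose origin is the TCP and whose axes are the flange's). Camera axes: x right, y down, z forward; pixel columns grow to the right and rows downward; lengths in m; the calibration is good to about 2 mm. A picture is of the moment at which its call begins: read the wrist's pose just before it. camera_params takes no time and is no camera call.
- manip.sign_off(): hands the job in; it is judged then, once.
The state is a dict: "clock": time; "qpos": joint angles; "qd": joint speeds; "effort": joint torques, N m; "position": TCP position; "ee_rot": TCP orientation; "contact_force": force on the tool from outside, world axes, zero at the start; "moment": the same for the moment, N m; "width": finger opening in m; "gripper_force": force on a finger pad.
Only numpy, scipy, OpenCV 4.12 (cv2) and the standard library are available. Lean on these libraries where they do the work, as an engineer would, in place of code of your own. Each camera call takes 0.05 s, during which the arm holds its last target. There are 200 camera calls.

## Working session

There is one attempt and no reset: what is moved stays moved. The work goes in short steps, Python scripts to look and compute and a tool call to move; the robot and the scene stay as the last step left them, time stands still between calls to the robot, and variables do not carry over. Pictures are saved under pics/ and viewed, at most 10 in all, crops included, and the job is handed in when it is done.

Besides the shell and the picture viewer there is one more tool, called after "Emit:" as a command line: name --argument value ..., lists and objects as JSON in quotes. move_arm: Moves the arm, as the interface text tells. Scaled input: -1 to 1 covers 80 cm each way for a shift and 120 degrees each way for a turn. Its arguments: {"type":"object","properties":{"deltas":{"type":"array","items":{"type":"array","items":{"type":"array","items":{"type":"number","minimum":-1,"maximum":1}}}},"squeeze":{"type":"number"}},"required":["deltas"]}

```bash
mkdir -p pics; ls; python3 - <<'E'
from rig import manip
import cv2,numpy as np
s=manip.get_state()
for k in("clock","qpos","position","ee_rot","contact_force","width"):print(k,s[k])
for n in("side","top","wrist"):
    im=manip.get_image(n);cv2.imwrite(f"pics/{n}0.png",im[:,:,::-1]);print(n,manip.camera_params(n))
E
```

```text
pics
clock 0.0
qpos [-1.41403683e+00  2.76591208e-01  1.50617213e+00 -5.16113142e-06
  1.36067730e+00 -1.20988955e-01]
position [ 0.1575763  -0.55243989  0.23842631]
ee_rot [-9.23802621e-04  9.90371965e-01  1.38428744e-01 -1.90479374e-05]
contact_force [ 0.86226614 -0.16123756  0.12601804]
width 0.0854396919373694
side {'fx': 398.76242381077907, 'fy': 398.76242381077907, 'cx': 316.3983727855342, 'cy': 203.9467656425139, 'R': array([[-0.73443605, -0.67841782, -0.01878675],
       [-0.46202761,  0.52007123, -0.71837066],
       [ 0.49712591, -0.51891731, -0.69540683]]), 't': array([0.39028212, 0.30871125, 0.8957952 ])}
top {'fx': 432.7966772230483, 'fy': 432.7966772230483, 'cx': 320.3165914118439, 'cy': 195.11353528137812, 'R': array([[ 0.01562974, -0.99984803, -0.00772162],
       [-0.99955579, -0.01542825, -0.02549881],
       [ 0.0253758 ,  0.00811673, -0.99964503]]), 't': array([-0.00793619,  0.51820146,  1.16203022])}
wrist {'fx': 358.4516373900903, 'fy': 358.4516373900903, 'cx': 317.5728648956435, 'cy': 203.2493686594826, 'tool_from_camera': array([[-7.93782099e-05, -9.56494397e-01, -2.91750685e-01,
         7.41212304e-02],
       [ 9.99999997e-01, -7.17558630e-05, -3.68264043e-05,
         6.00457816e-04],
       [ 1.42894272e-05, -2.91750687e-01,  9.56494400e-01,
        -1.34002074e-01],
       [ 0.00000000e+00,  0.00000000e+00,  0.00000000e+00,
         1.00000000e+00]])}
```

View pics/top0.png

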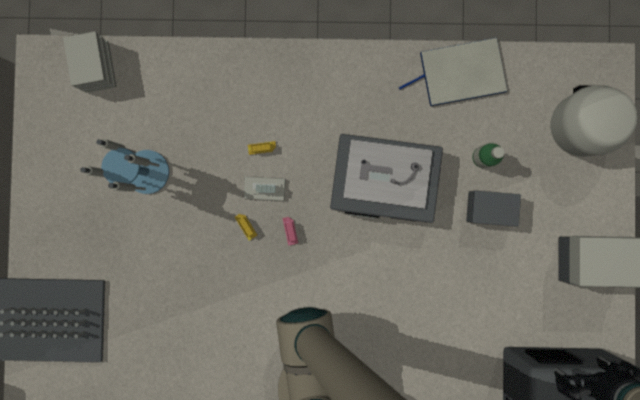

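View pics/side0.png

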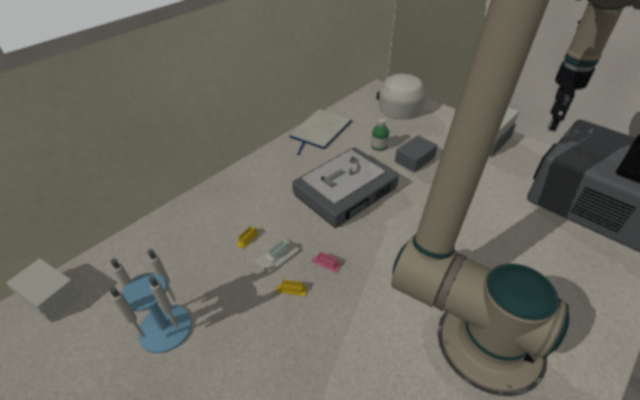

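```bash
python3 - <<'E'
import cv2,numpy as np
im=cv2.imread("pics/top0.png")
a=cv2.resize(im[120:236,320:455],None,fx=5,fy=5,interpolation=cv2.INTER_CUBIC)
b=cv2.resize(im[170:210,238:294],None,fx=5,fy=5,interpolation=cv2.INTER_CUBIC)
a=np.clip(a*1.6,0,255).astype(np.uint8)
cv2.imwrite("pics/c1.png",a);cv2.imwrite("pics/c2.png",b)
E
```

```text
(no output)
```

View pics/c1.png

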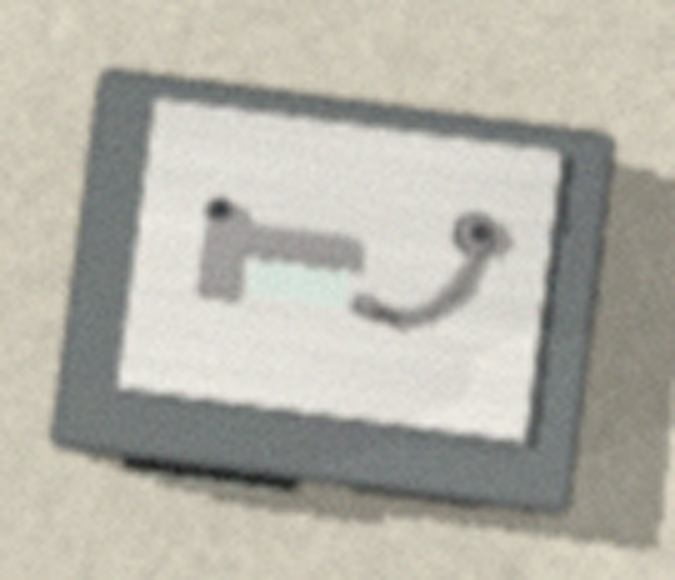

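```bash
cat > h.py <<'E'
from rig import manip
import numpy as np, cv2
from scipy.spatial.transform import Rotation as Ro
def ray(name,uv,z,s=None):
    """pixels (N,2) -> world points on plane z"""
    c=manip.camera_params(name);uv=np.atleast_2d(np.array(uv,float))
    d=np.c_[(uv[:,0]-c['cx'])/c['fx'],(uv[:,1]-c['cy'])/c['fy'],np.ones(len(uv))]
    if name=='wrist':
        T=c['tool_from_camera'];q=s['ee_rot'];W=Ro.from_quat([q[1],q[2],q[3],q[0]]).as_matrix()
        o=np.array(s['position'])+W@T[:3,3];d=d@(W@T[:3,:3]).T
    else:
        o=-c['R'].T@c['t'];d=d@c['R']
    z=np.broadcast_to(z,len(uv))
    return o+d*((z-o[2])/d[:,2])[:,None]
def yaw(s):
    q=s['ee_rot'];W=Ro.from_quat([q[1],q[2],q[3],q[0]]).as_matrix();return W,np.degrees(np.arctan2(W[1,0],W[0,0]))
def goto(xyz,yawdeg):
    """deltas in tool axes (normalised) to reach a pose from measured"""
    s=manip.get_state();W,y=yaw(s);d=W.T@(np.array(xyz)-s['position'])
    tw=-(yawdeg-y);tw=(tw+180)%360-180
    return np.round(d/0.8,4),np.round(tw/120,4)
E
python3 - <<'E'
from h import *
np.set_printoptions(precision=4,suppress=True)
f=lambda p:np.array(p)/5+[320,120]
cs=ray('top',f([(105,70),(612,132),(567,508),(57,440)]),.06)
st=ray('top',f([(155,98),(562,150),(530,440),(120,388)]),.068)
print(cs,cs.mean(0));print(st,st.mean(0))
print('home',ray('top',f([(300,283)]),.068),'pin',ray('top',f([(365,302)]),.08),'pivot',ray('top',f([(480,233)]),.068))
print('slide',ray('top',[(265,189)],.02))
for c in(cs,): 
    e=c[0]-c[1];print(np.degrees(np.arctan2(e[1],e[0]))); e=c[3]-c[2];print(np.degrees(np.arctan2(e[1],e[0])))
    e=c[0]-c[3];print(np.degrees(np.arctan2(e[1],e[0])));e=c[1]-c[2];print(np.degrees(np.arctan2(e[1],e[0])))
print(manip.get_state()['position'],yaw(manip.get_state())[1])
E
```

```text
[[ 0.6757 -0.0513  0.06  ]
 [ 0.6474 -0.3131  0.06  ]
 [ 0.4534 -0.2917  0.06  ]
 [ 0.4842 -0.0294  0.06  ]] [ 0.5652 -0.1714  0.06  ]
[[ 0.6603 -0.0769  0.068 ]
 [ 0.6366 -0.2855  0.068 ]
 [ 0.488  -0.2705  0.068 ]
 [ 0.5113 -0.061   0.068 ]] [ 0.5741 -0.1735  0.068 ]
home [[ 0.5664 -0.1523  0.068 ]] pin [[ 0.5565 -0.1837  0.08  ]] pivot [[ 0.5934 -0.244   0.068 ]]
slide [[0.532  0.1481 0.02  ]]
83.82009613402258
83.30413554471764
-6.534802870775281
-6.299172894042754
[ 0.1576 -0.5526  0.2386] 15.91881122216421
```

View pics/c2.png

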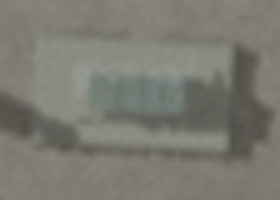

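```bash
python3 - <<'E'
from h import *
print(goto([.532,.148,.17],90))
E
```

```text
(array([ 0.6902, -0.7137,  0.0869]), np.float64(-0.6173))
```

Emit:
move_arm --deltas '[[[0.69, -0.714, 0.087, -0.617, -1], [0.69, -0.714, 0.087, -0.617, -1], [0.69, -0.714, 0.087, -0.617, -1], [0.69, -0.714, 0.087, -0.617, -1], [0.69, -0.714, 0.087, -0.617, -1], [0.69, -0.714, 0.087, -0.617, -1], [0.69, -0.714, 0.087, -0.617, -1], [0.69, -0.714, 0.087, -0.617, -1], [0.69, -0.714, 0.087, -0.617, -1], [0.69, -0.714, 0.087, -0.617, -1], [0.69, -0.714, 0.087, -0.617, -1], [0.69, -0.714, 0.087, -0.617, -1]]]'

```text
clock: 1.35
position: [0.4397, -0.0237, 0.1868]
ee_rot: [0.0, 0.707, 0.707, 0.0]
contact_force: [0.5, -0.7, -0.6]
width: 0.0851
gripper_force: 0.0
```

```bash
python3 - <<'E'
from h import *
print(goto([.532,.148,.17],90),manip.get_state()['position'],yaw(manip.get_state())[1])
E
```

```text
(array([0.2147, 0.1152, 0.021 ]), np.float64(-0.0002)) [ 0.43973214 -0.02372111  0.1868169 ] 89.97695746783397
```

Emit:
move_arm --deltas '[[[0.21, 0.115, 0.02, 0, -1], [0.21, 0.115, 0.02, 0, -1], [0.21, 0.115, 0.02, 0, -1], [0.21, 0.115, 0.02, 0, -1], [0.21, 0.115, 0.02, 0, -1], [0.21, 0.115, 0.02, 0, -1]]]'

```text
clock: 1.95
position: [0.531, 0.1428, 0.1701]
ee_rot: [-0.0, 0.707, 0.708, -0.001]
contact_force: [0.3, -0.6, -0.1]
width: 0.0855
gripper_force: 0.0
```

```bash
python3 - <<'E'
from h import *
s=manip.get_state();im=manip.get_image('wrist');cv2.imwrite("pics/w1.png",im[:,:,::-1]);print(s['position'],s['ee_rot'],s['contact_force'])
E
```

```text
[0.53096812 0.14279198 0.17008946] [-3.70057855e-04  7.06588848e-01  7.07623535e-01 -9.97818710e-04] [ 0.25999529 -0.64050471 -0.0632756 ]
```

View pics/w1.png

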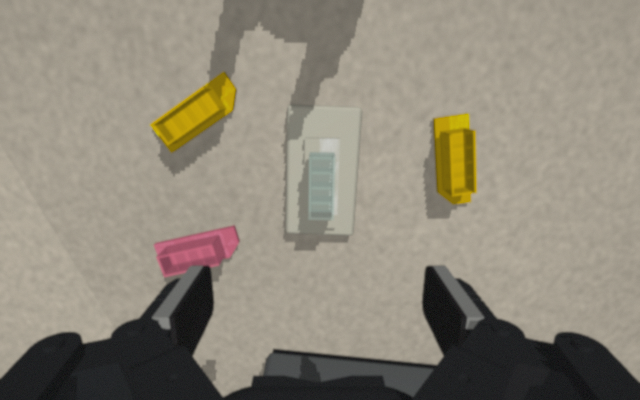

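```bash
python3 - <<'E'
import cv2,numpy as np
im=cv2.imread("pics/w1.png")
a=cv2.resize(im[98:246,272:372],None,fx=4,fy=4,interpolation=cv2.INTER_CUBIC)
a=np.clip((a.astype(float)-90)*1.8,0,255).astype(np.uint8)
cv2.imwrite("pics/w1c.png",a)
E
```

```text
(no output)
```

View pics/w1c.png

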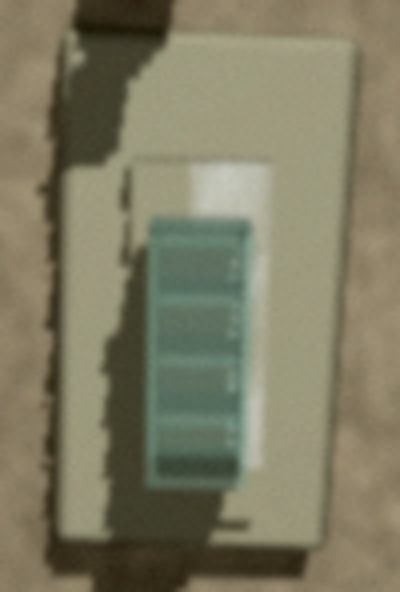

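```bash
python3 - <<'E'
from h import *
np.set_printoptions(precision=4,suppress=True)
s=manip.get_state()
f=lambda p:np.array(p)/4+[272,98]
b=ray('wrist',f([(152,218),(252,218),(243,487),(148,487)]),.039,s)
print(b,b.mean(0)); 
a=ray('wrist',f([(132,160),(273,160),(268,465),(250,523)]),.017,s);print(a)
for p,q in((b[3],b[0]),(b[2],b[1]),(a[2],a[1])):
    e=q-p;print(np.degrees(np.arctan2(e[1],e[0])),np.linalg.norm(e))
r=ray('wrist',f([(67,33),(357,38),(325,543),(60,540)]),.012,s);print(r)
e=r[1]-r[0];print(np.degrees(np.arctan2(e[1],e[0])));print(s['position'],yaw(s)[1])
E
```

```text
[[0.5247 0.1739 0.039 ]
 [0.5432 0.1739 0.039 ]
 [0.5422 0.121  0.039 ]
 [0.5236 0.121  0.039 ]] [0.5334 0.1475 0.039 ]
[[0.5203 0.182  0.017 ]
 [0.5482 0.182  0.017 ]
 [0.5484 0.1181 0.017 ]
 [0.5447 0.105  0.017 ]]
88.7913964479665 0.05292192281956596
88.89695496798042 0.052911096564822534
90.10628740096966 0.06388763228267953
[[0.5075 0.2062 0.012 ]
 [0.5646 0.2052 0.012 ]
 [0.5614 0.0984 0.012 ]
 [0.5035 0.0991 0.012 ]]
-0.9546673033036124
[0.5306 0.1419 0.1704] 89.99972119802875
```

Emit:
move_arm --deltas '[[[0.005, 0.0036, 0.05, 0.008, -1], [0.005, 0.0036, 0.1, 0.008, -1], [0.005, 0.0036, 0.13, 0.008, -1], [0.005, 0.0036, 0.14, 0.008, -1], [0.005, 0.0036, 0.14, 0.008, -1], [0.005, 0.0036, 0.14, 0.008, -1]]]' --squeeze 35

```text
clock: 2.6
position: [0.5352, 0.1456, 0.0602]
ee_rot: [0.001, 0.714, 0.701, 0.001]
contact_force: [0.1, -0.3, 0.1]
width: 0.0851
gripper_force: 0.0
```

```bash
python3 - <<'E'
from h import *
s=manip.get_state();im=manip.get_image('wrist');cv2.imwrite("pics/w2.png",cv2.resize(im[:,160:480,::-1],(640,800))[0:600]);print(s['position'],yaw(s)[1],goto([.5335,.146,.031],89))
E
```

```text
[0.53519592 0.14561069 0.0602316 ] 88.9382468512909 (array([ 0.0001, -0.0027,  0.037 ]), np.float64(-0.0004))
```

View pics/w2.png

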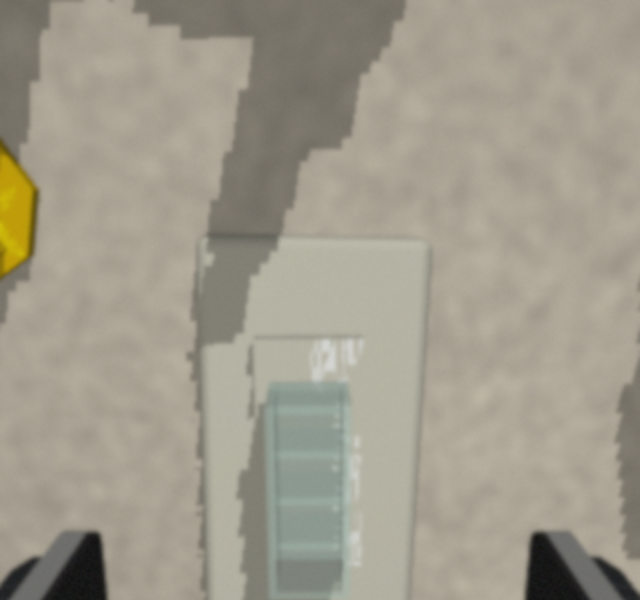

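```bash
python3 - <<'E'
from h import *
np.set_printoptions(precision=4,suppress=True)
s=manip.get_state()
f=lambda p:np.array(p)/2+[160,0]
b=ray('wrist',f([(268,383),(348,383),(345,597),(269,597)]),.039,s);print(b,b.mean(0))
print(ray('wrist',f([(255,337),(365,337)]),.017,s),s['position'])
E
```

```text
[[0.5256 0.1778 0.039 ]
 [0.5435 0.1775 0.039 ]
 [0.5425 0.1228 0.039 ]
 [0.5238 0.1232 0.039 ]] [0.5338 0.1503 0.039 ]
[[0.5212 0.1839 0.017 ]
 [0.5489 0.1834 0.017 ]] [0.5355 0.1458 0.0606]
```

Emit:
move_arm --deltas '[[[0, -0.0019, 0.02, 0, -1], [0, -0.0019, 0.037, 0, -1], [0, -0.0019, 0.037, 0, -1], [0, -0.0019, 0.037, 0, 1], [0, -0.0019, 0.037, 0, 1], [0, -0.0019, 0.037, 0, 1], [0, -0.0019, 0.037, 0, 1], [0, -0.0019, 0.037, 0, 1], [0, -0.0019, 0.037, 0, 1], [0, -0.0019, 0.037, 0, 1]]]' --squeeze 35

```text
clock: 3.65
position: [0.5333, 0.1463, 0.0299]
ee_rot: [0.0, 0.713, 0.701, 0.001]
contact_force: [0.3, -0.0, 5.5]
width: 0.0191
gripper_force: 35.1
```

Emit:
move_arm --deltas '[[[0, 0, -0.01, 0, 1], [0, 0, -0.04, 0, 1], [0, 0, -0.08, 0, 1], [0, 0, -0.13, 0, 1], [0, 0, -0.16, 0, 1], [0, 0, -0.16, 0, 1], [0, 0, -0.16, 0, 1]]]'

```text
clock: 4.35
position: [0.5323, 0.1461, 0.1573]
ee_rot: [0.0, 0.713, 0.701, -0.0]
contact_force: [-0.4, -0.4, -1.0]
width: 0.0194
gripper_force: 34.4
```

```bash
python3 - <<'E'
from h import *
for i in range(3):
    s=manip.get_state();im=manip.get_image('wrist');print(s['position'],yaw(s)[1],s['contact_force'],s['width'])
print(goto([.52,-.12,.20],83.6))
E
```

```text
[0.53230723 0.14612726 0.15729852] 88.99691605660057 [-0.43404363 -0.43601357 -1.02767318] 0.019414432628750772
[0.53163379 0.14602301 0.15628663] 88.99640266660715 [ 0.32874738  0.31264951 -0.66052062] 0.01908076653209805
[0.53139152 0.1459887  0.15574655] 88.99751417152166 [-0.86081387  0.27187746  0.06489006] 0.01907241639077362
(array([-0.3327, -0.0086, -0.0553]), np.float64(0.0449))
```

Emit:
move_arm --deltas '[[[-0.464, 0.028, -0.066, 0.045, 1], [-0.464, 0.028, -0.066, 0.045, 1], [-0.464, 0.028, -0.066, 0.045, 1], [-0.464, 0.028, -0.066, 0.045, 1], [-0.464, 0.028, -0.066, 0.045, 1], [-0.464, 0.028, -0.066, 0.045, 1], [-0.464, 0.028, -0.066, 0.045, 1], [-0.464, 0.028, -0.066, 0.045, 1], [-0.464, 0.028, -0.066, 0.045, 1], [-0.464, 0.028, -0.066, 0.045, 1]]]'

```text
clock: 5.5
position: [0.5479, -0.2253, 0.2084]
ee_rot: [-0.002, 0.746, 0.666, -0.0]
contact_force: [1.0, -0.3, -0.6]
width: 0.0192
gripper_force: 34.4
```

```bash
python3 - <<'E'
from h import *
for i in range(2):
    s=manip.get_state();im=manip.get_image('wrist');print(repr(s['position']),repr(s['ee_rot']),yaw(s)[1],s['contact_force'],s['width'])
np.save('w3.npy',np.r_[s['position'],s['ee_rot']])
cv2.imwrite("pics/w3f.png",im[:,:,::-1])
a=cv2.resize(im[20:260,160:480,::-1],None,fx=2.5,fy=2.5,interpolation=cv2.INTER_CUBIC)
cv2.imwrite("pics/w3.png",np.clip(a*1.4,0,255).astype(np.uint8))
E
```

```text
array([ 0.54785749, -0.22526558,  0.20842248]) array([-1.81464626e-03,  7.46024633e-01,  6.65915821e-01, -2.69278656e-04]) 83.50524135268897 [ 0.97983247 -0.34208698 -0.61003801] 0.019175824752544136
array([ 0.54787152, -0.22440312,  0.20862846]) array([-1.74868115e-03,  7.45568772e-01,  6.66426354e-01, -2.52467437e-04]) 83.58368430238056 [-0.37635416  0.4903524  -0.95829785] 0.01935288058186025
```

View pics/w3.png

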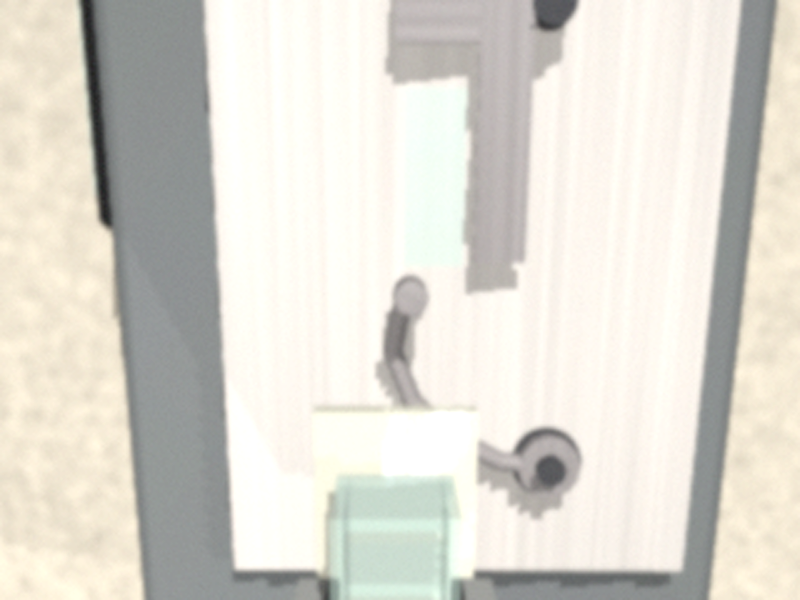

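```bash
python3 - <<'E'
from h import *
np.set_printoptions(precision=4,suppress=True)
a=np.load('w3.npy');s=dict(position=a[:3],ee_rot=a[3:])
f=lambda p:np.array(p)/2.5+[160,20]
P=lambda p,z:ray('wrist',f(p),z,s)
st=P([(205,0),(233,570),(742,0),(683,570)],.068);print('stage',st)
for i,j in((1,0),(3,2),(1,3)):
    e=st[j]-st[i];print(np.degrees(np.arctan2(e[1],e[0])),np.linalg.norm(e))
print('green BL,BR,TL,TR',P([(405,265),(464,265),(398,92),(467,86)],.068))
print('pin',P([(411,290)],.091),'pivot',P([(550,470)],.078),P([(547,460)],.075))
print('lips z76: fence bottom right',P([(525,262),(480,262),(480,80),(395,40),(533,80)],.076))
print('slide top edge',P([(313,410),(477,408)],s['position'][2]-.0185+.005),s['position'])
print('block top', P([(335,478),(452,478)],s['position'][2]-.0185+.027))
E
```

```text
stage [[ 0.5091 -0.0962  0.068 ]
 [ 0.4887 -0.2668  0.068 ]
 [ 0.657  -0.1129  0.068 ]
 [ 0.6375 -0.2833  0.068 ]]
83.19252525882308 0.17182244258211216
83.46821124221371 0.1714919568052234
-6.331473446055895 0.1497318052926989
green BL,BR,TL,TR [[ 0.5564 -0.1741  0.068 ]
 [ 0.5741 -0.1761  0.068 ]
 [ 0.5597 -0.1258  0.068 ]
 [ 0.5794 -0.1264  0.068 ]]
pin [[ 0.5574 -0.1792  0.091 ]] pivot [[ 0.5943 -0.2402  0.078 ]] [[ 0.594  -0.2378  0.075 ]]
lips z76: fence bottom right [[ 0.5913 -0.1765  0.076 ]
 [ 0.5783 -0.175   0.076 ]
 [ 0.5824 -0.126   0.076 ]
 [ 0.5602 -0.1133  0.076 ]
 [ 0.5969 -0.1277  0.076 ]]
slide top edge [[ 0.5384 -0.1859  0.1951]
 [ 0.566  -0.1886  0.1951]] [ 0.5479 -0.2244  0.2086]
block top [[ 0.5429 -0.1913  0.2171]
 [ 0.5601 -0.1933  0.2171]]
```

Emit:
move_arm --deltas '[[[0.05, 0.013, 0.01, 0, 1], [0.09, 0.02, 0.04, 0, 1], [0.109, 0.0266, 0.08, 0, 1], [0.109, 0.0266, 0.111, 0, 1], [0.109, 0.0266, 0.111, 0, 1], [0.109, 0.0266, 0.111, 0, 1], [0.109, 0.0266, 0.111, 0, 1]]]' --squeeze 45

```text
clock: 6.3
position: [0.5805, -0.1412, 0.1229]
ee_rot: [0.001, 0.745, 0.667, 0.001]
contact_force: [-0.6, -0.0, -0.1]
width: 0.019
gripper_force: 49.0
```

```bash
cat >> h.py <<'E'
N=np.array([.5668,-.1505]);th=np.radians(-6.5);RN=np.array([[np.cos(th),-np.sin(th)],[np.sin(th),np.cos(th)]])
def where(n=4):
    """mean slide pose in nest frame (mm), by repeated readings"""
    for i in range(n):
        s=manip.get_state();p=RN.T@(np.array(s['position'][:2])-[0,.0007]-N)*1e3
        f=np.array(s['contact_force']);fn=np.r_[RN.T@f[:2],f[2]]
        print(np.round(p,2),'under',round((s['position'][2]-.0865)*1e3,2),'yaw',round(yaw(s)[1],2),'F',np.round(fn,1),'M',np.round(s['moment'],2),s['width'])
        if i<n-1: manip.get_image('wrist')
E
python3 - <<'E'
from h import *
where(4)
im=manip.get_image('wrist')
cv2.imwrite("pics/w4.png",cv2.resize(im[0:400,120:520,::-1],(600,600)))
E
```

```text
[12.6  10.13] under 36.41 yaw 83.62 F [-0.6 -0.1 -0.1] M [-0.01  0.   -0.04] 0.0189561482144044
[12.73  9.84] under 36.59 yaw 83.59 F [ 0.3 -0.1 -0.3] M [ 0.03 -0.    0.  ] 0.01870671760949341
[12.63  9.73] under 36.55 yaw 83.58 F [0.7 0.1 0.2] M [-0.05 -0.02 -0.04] 0.018431134736778442
[12.46  9.68] under 36.34 yaw 83.57 F [-0.6 -0.9 -0.7] M [-0.01 -0.03  0.03] 0.01858993475339973
```

View pics/w4.png

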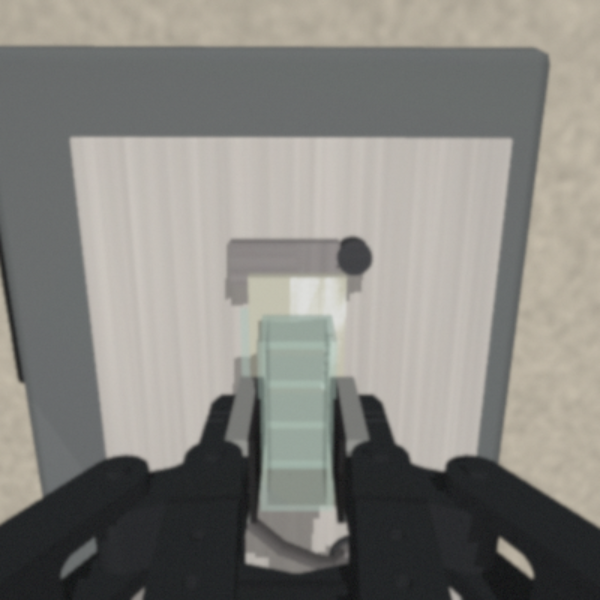

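Emit:
move_arm --deltas '[[[0.0015, -0.0017, 0.01, 0, 1], [0.0015, -0.0017, 0.02, 0, 1], [0.0015, -0.0017, 0.03, 0, 1], [0.0015, -0.0017, 0.03, 0, 1], [0.0015, -0.0017, 0.03, 0, 1]]]'

```text
clock: 7.0
position: [0.5781, -0.1397, 0.0967]
ee_rot: [-0.0, 0.746, 0.666, -0.0]
contact_force: [0.2, -0.5, -0.0]
width: 0.0189
gripper_force: 49.0
```

```bash
python3 - <<'E'
from h import *
where(4)
E
```

```text
[10.04 11.36] under 10.23 yaw 83.59 F [ 0.3 -0.5 -0. ] M [0.03 0.03 0.04] 0.018928002913642314
[10.35 11.27] under 10.61 yaw 83.59 F [-0.1  0.3 -0.5] M [-0.02  0.01 -0.01] 0.01883424814693264
[10.54 11.25] under 10.87 yaw 83.6 F [ 0.4  0.5 -0.4] M [ 0.03  0.01 -0.  ] 0.018990685205353693
[10.56 11.24] under 11.02 yaw 83.6 F [-0.2 -0.6 -0.8] M [-0.06  0.    0.04] 0.018489295859863218
```

Emit:
move_arm --deltas '[[[-0.004, -0.004, 0, 0, 1], [-0.008, -0.008, 0, 0, 1], [-0.012, -0.012, 0, 0, 1], [-0.016, -0.016, 0, 0, 1], [-0.02, -0.02, 0, 0, 1], [-0.024, -0.024, 0, 0, 1], [-0.0275, -0.027, 0, 0, 1], [-0.0275, -0.027, 0, 0, 1], [-0.0275, -0.027, 0, 0, 1]]]'

```text
clock: 8.05
position: [0.5549, -0.1588, 0.0976]
ee_rot: [0.0, 0.746, 0.666, 0.001]
contact_force: [2.5, 4.5, -0.1]
width: 0.019
gripper_force: 49.1
```

```bash
python3 - <<'E'
from h import *
where(4)
im=manip.get_image('wrist');cv2.imwrite("pics/w5.png",im[:,:,::-1])
im=manip.get_image('top');cv2.imwrite("pics/t5.png",im[:,:,::-1])
E
```

```text
[-10.76 -10.29] under 11.06 yaw 83.56 F [ 2.   4.8 -0.1] M [ 0.83 -0.58  0.06] 0.01902122782255363
[-10.73 -10.24] under 11.06 yaw 83.56 F [ 4.  5. -0.] M [ 0.8  -0.58  0.09] 0.018814757135198427
[-10.7  -10.21] under 11.08 yaw 83.57 F [ 3.2  4.9 -0.4] M [ 0.86 -0.58  0.08] 0.018974087997811563
[-10.69 -10.19] under 11.08 yaw 83.57 F [ 2.3  5.2 -0.2] M [ 0.82 -0.61  0.08] 0.018638441104605937
```

Emit:
move_arm --deltas '[[[0, 0, 0.004, 0, 1], [0, 0, 0.008, 0, 1], [0, 0, 0.0115, 0, 1], [0, 0, 0.0115, 0, 1], [0, 0, 0.0115, 0, 1], [0, 0, 0.0115, 0, 1]]]'

```text
clock: 8.9
position: [0.556, -0.1595, 0.0884]
ee_rot: [0.001, 0.746, 0.666, 0.001]
contact_force: [5.1, 2.8, -1.6]
width: 0.0187
gripper_force: 48.9
```

```bash
python3 - <<'E'
from h import *
where(4)
E
```

```text
[ -9.64 -10.82] under 1.87 yaw 83.59 F [ 4.8  3.3 -1.6] M [ 0.59 -0.87  0.13] 0.018727424667933645
[ -9.68 -10.8 ] under 1.81 yaw 83.59 F [ 4.9  3.3 -3.1] M [ 0.6  -0.96  0.12] 0.018769227417583828
[ -9.66 -10.79] under 1.85 yaw 83.59 F [ 5.   3.9 -2. ] M [ 0.64 -0.91  0.14] 0.01877778241586729
[ -9.68 -10.8 ] under 1.85 yaw 83.59 F [ 4.2  3.5 -2.9] M [ 0.56 -0.89  0.11] 0.01862814179527686
```

Emit:
move_arm --deltas '[[[0, 0, 0.001, 0, 1], [0, 0, 0.001, 0, 1], [0, 0, 0.001, 0, 1]]]'

```text
clock: 9.35
position: [0.556, -0.1594, 0.0879]
ee_rot: [0.002, 0.746, 0.666, 0.001]
contact_force: [3.8, 4.0, -0.2]
width: 0.0188
gripper_force: 49.2
```

```bash
python3 - <<'E'
from h import *
where(3)
E
```

```text
[ -9.61 -10.79] under 1.41 yaw 83.59 F [ 3.4  4.4 -0.2] M [ 0.66 -0.79  0.11] 0.018774835258007126
[ -9.63 -10.79] under 1.41 yaw 83.59 F [ 3.7  4.  -0.7] M [ 0.62 -0.79  0.15] 0.0189839859801983
[ -9.6  -10.78] under 1.42 yaw 83.59 F [ 3.8  4.4 -0.1] M [ 0.59 -0.8   0.1 ] 0.018757120126968604
```

Emit:
move_arm --deltas '[[[0, 0, 0.0006, 0, 1], [0, 0, 0.0006, 0, 1], [0, 0, 0.0006, 0, 1]]]'

```text
clock: 9.75
position: [0.556, -0.1594, 0.0875]
ee_rot: [0.002, 0.746, 0.666, 0.001]
contact_force: [4.1, 3.5, 0.0]
width: 0.0189
gripper_force: 49.3
```

```bash
python3 - <<'E'
from h import *
where(3)
E
```

```text
[ -9.59 -10.8 ] under 1.04 yaw 83.59 F [3.7 4.  0. ] M [ 0.63 -0.82  0.06] 0.018911360661397793
[ -9.56 -10.8 ] under 1.06 yaw 83.59 F [4.2 4.6 0.5] M [ 0.65 -0.81  0.08] 0.018810069571126166
[ -9.58 -10.78] under 1.03 yaw 83.59 F [3.7 3.3 0.4] M [ 0.55 -0.72  0.11] 0.018637213521949993
```

Emit:
move_arm --deltas '[[[0, 0, 0.0006, 0, 1], [0, 0, 0.0006, 0, 1], [0, 0, 0.0006, 0, 1]]]'

```text
clock: 10.15
position: [0.5561, -0.1594, 0.0871]
ee_rot: [0.002, 0.746, 0.666, 0.001]
contact_force: [3.9, 4.6, 0.8]
width: 0.0189
gripper_force: 49.3
```

```bash
python3 - <<'E'
from h import *
where(3)
E
```

```text
[ -9.56 -10.79] under 0.63 yaw 83.59 F [3.3 5.  0.8] M [ 0.58 -0.8   0.11] 0.018878430294396342
[ -9.56 -10.8 ] under 0.63 yaw 83.59 F [4.2 4.4 1.3] M [ 0.53 -0.88  0.09] 0.018907424781943558
[ -9.55 -10.79] under 0.62 yaw 83.59 F [3.7 4.1 1.2] M [ 0.64 -0.79  0.09] 0.018777699906133625
```

Emit:
move_arm --deltas '[[[0, 0, 0.0006, 0, 1], [0, 0, 0.0006, 0, 1], [0, 0, 0.0006, 0, 1]]]'

```text
clock: 10.55
position: [0.5561, -0.1595, 0.0866]
ee_rot: [0.002, 0.746, 0.666, 0.001]
contact_force: [4.8, 3.7, 0.4]
width: 0.0189
gripper_force: 49.3
```

```bash
python3 - <<'E'
from h import *
where(3)
E
```

```text
[ -9.52 -10.83] under 0.12 yaw 83.59 F [4.3 4.2 0.4] M [ 0.56 -0.83  0.07] 0.018910295048219405
[ -9.54 -10.82] under 0.09 yaw 83.59 F [4.3 3.6 0.1] M [ 0.65 -0.82  0.12] 0.019063288645882942
[ -9.53 -10.82] under 0.13 yaw 83.59 F [3.9 4.1 0.7] M [ 0.58 -0.79  0.15] 0.01881382853164871
```

Not on the stage yet (full travel, no rise in force).

Emit:
move_arm --deltas '[[[0, 0, 0.0006, 0, 1], [0, 0, 0.0006, 0, 1], [0, 0, 0.0006, 0, 1]]]'

```text
clock: 10.95
position: [0.5561, -0.1595, 0.0862]
ee_rot: [0.002, 0.746, 0.666, 0.001]
contact_force: [3.9, 3.1, 1.3]
width: 0.0191
gripper_force: 49.3
```

```bash
python3 - <<'E'
from h import *
where(3)
E
```

```text
[ -9.52 -10.82] under -0.32 yaw 83.59 F [3.5 3.6 1.3] M [ 0.58 -0.81  0.12] 0.019138818387623456
[ -9.5  -10.81] under -0.33 yaw 83.59 F [3.2 4.5 1.1] M [ 0.6  -0.8   0.15] 0.01920263221008109
[ -9.51 -10.85] under -0.33 yaw 83.59 F [4.  3.8 0.9] M [ 0.56 -0.77  0.11] 0.019359507386451542
```

Emit:
move_arm --deltas '[[[0, 0, 0.0006, 0, 1], [0, 0, 0.0006, 0, 1], [0, 0, 0.0006, 0, 1]]]'

```text
clock: 11.35
position: [0.5561, -0.1595, 0.086]
ee_rot: [0.002, 0.746, 0.666, 0.001]
contact_force: [4.0, 4.1, 1.6]
width: 0.0187
gripper_force: 49.4
```

```bash
python3 - <<'E'
from h import *
where(3)
E
```

```text
[ -9.49 -10.85] under -0.49 yaw 83.59 F [3.5 4.5 1.6] M [ 0.64 -0.7   0.09] 0.018673315476439748
[ -9.45 -10.84] under -0.48 yaw 83.59 F [3.8 4.3 1.8] M [ 0.59 -0.7   0.08] 0.019106398441400822
[ -9.49 -10.85] under -0.5 yaw 83.59 F [3.1 4.3 2.2] M [ 0.66 -0.7   0.1 ] 0.019056359802443513
```

Emit:
move_arm --deltas '[[[0, 0, 0.0006, 0, 1], [0, 0, 0.0006, 0, 1], [0, 0, 0.0006, 0, 1]]]'

```text
clock: 11.75
position: [0.5562, -0.1595, 0.086]
ee_rot: [0.002, 0.746, 0.666, 0.001]
contact_force: [3.4, 3.4, 4.9]
width: 0.019
gripper_force: 49.8
```

```bash
python3 - <<'E'
from h import *
where(3)
E
```

```text
[ -9.46 -10.84] under -0.51 yaw 83.59 F [3.  3.8 4.9] M [ 0.65 -0.54  0.06] 0.019000471668684616
[ -9.45 -10.86] under -0.49 yaw 83.59 F [3.1 4.4 4.9] M [ 0.69 -0.59  0.15] 0.01853919830078071
[ -9.5  -10.84] under -0.55 yaw 83.59 F [2.5 3.9 4.4] M [ 0.68 -0.53  0.08] 0.018700866865573033
```

Emit:
move_arm --deltas '[[[0.0012, 0.0012, -0.0004, 0, 1], [0.0024, 0.0024, -0.0004, 0, 1], [0.0036, 0.0036, -0.0004, 0, 1], [0.0048, 0.0048, -0.0004, 0, 1], [0.006, 0.006, -0.0004, 0, 1], [0.006, 0.006, -0.0004, 0, 1], [0.006, 0.006, -0.0004, 0, 1]]]'

```text
clock: 12.55
position: [0.5606, -0.1555, 0.086]
ee_rot: [0.001, 0.745, 0.667, 0.0]
contact_force: [2.0, 3.4, 6.9]
width: 0.019
gripper_force: 50.0
```

```bash
python3 - <<'E'
from h import *
where(3)
E
```

```text
[-5.55 -6.4 ] under -0.53 yaw 83.61 F [1.6 3.6 6.9] M [ 0.47 -0.36  0.07] 0.019033674115371543
[-5.56 -6.38] under -0.54 yaw 83.61 F [2.3 3.1 5.8] M [ 0.51 -0.31  0.03] 0.018523091224612015
[-5.56 -6.4 ] under -0.54 yaw 83.61 F [1.2 2.9 7. ] M [ 0.49 -0.35  0.1 ] 0.018763157113910613
```

Emit:
move_arm --deltas '[[[0.0006, 0.0006, -0.0008, 0, 1], [0.0012, 0.0012, -0.0008, 0, 1], [0.0012, 0.0012, -0.0008, 0, 1], [0.0012, 0.0012, -0.0008, 0, 1]]]'

```text
clock: 13.05
position: [0.5615, -0.1546, 0.086]
ee_rot: [0.001, 0.745, 0.667, 0.0]
contact_force: [3.4, 1.9, 5.1]
width: 0.0189
gripper_force: 49.8
```

```bash
python3 - <<'E'
from h import *
where(3)
E
```

```text
[-4.74 -5.4 ] under -0.53 yaw 83.61 F [3.2 2.3 5.1] M [ 0.3  -0.49  0.12] 0.0189299552369962
[-4.74 -5.39] under -0.53 yaw 83.61 F [1.6 2.4 6.3] M [ 0.28 -0.53  0.11] 0.019153916394903162
[-4.76 -5.4 ] under -0.55 yaw 83.61 F [3.3 1.7 4.8] M [ 0.26 -0.48  0.09] 0.01913368044729223
```

Emit:
move_arm --deltas '[[[0.0006, 0.0006, -0.0008, 0, 1], [0.0012, 0.0012, -0.0008, 0, 1], [0.0012, 0.0012, -0.0008, 0, 1], [0.0012, 0.0012, -0.0008, 0, 1]]]'

```text
clock: 13.55
position: [0.5622, -0.1535, 0.086]
ee_rot: [0.0, 0.745, 0.667, 0.0]
contact_force: [4.8, 1.6, 0.9]
width: 0.019
gripper_force: 49.3
```

```bash
python3 - <<'E'
from h import *
where(3)
E
```

```text
[-4.11 -4.17] under -0.52 yaw 83.6 F [4.5 2.1 0.9] M [ 0.13 -0.83  0.14] 0.019019418295519196
[-4.2  -4.08] under -0.52 yaw 83.6 F [4.  1.8 1.4] M [ 0.19 -0.88  0.14] 0.019164532160665545
[-4.26 -4.04] under -0.52 yaw 83.6 F [3.9 2.2 0.3] M [ 0.24 -0.83  0.1 ] 0.01909351534621883
```

Emit:
move_arm --deltas '[[[0.0006, 0.0006, 0.0002, 0, 1], [0.0012, 0.0012, 0.0002, 0, 1], [0.0012, 0.0012, 0.0002, 0, 1], [0.0012, 0.0012, 0.0002, 0, 1]]]'

```text
clock: 14.05
position: [0.5629, -0.1524, 0.086]
ee_rot: [0.0, 0.745, 0.667, -0.0]
contact_force: [4.6, 0.1, 2.5]
width: 0.019
gripper_force: 49.5
```

```bash
python3 - <<'E'
from h import *
where(3)
E
```

```text
[-3.56 -3.05] under -0.52 yaw 83.6 F [4.5 0.7 2.5] M [ 0.13 -0.7   0.12] 0.019031475673379417
[-3.6  -3.07] under -0.52 yaw 83.6 F [3.2 1.6 2.5] M [ 0.06 -0.78  0.14] 0.01862704146260871
[-3.6  -3.08] under -0.51 yaw 83.59 F [4.  2.5 3.1] M [ 0.16 -0.71  0.07] 0.01876755776752845
```

Emit:
move_arm --deltas '[[[0.0006, 0.0006, 0, 0, 1], [0.0012, 0.0012, 0, 0, 1], [0.0012, 0.0012, 0, 0, 1], [0.0012, 0.0012, 0, 0, 1]]]'

```text
clock: 14.55
position: [0.5639, -0.1515, 0.086]
ee_rot: [0.0, 0.746, 0.667, -0.0]
contact_force: [3.7, 0.5, 3.9]
width: 0.0195
gripper_force: 49.6
```

```bash
python3 - <<'E'
from h import *
where(3)
E
```

```text
[-2.7  -2.04] under -0.55 yaw 83.6 F [3.6 0.9 3.9] M [ 0.1  -0.61  0.11] 0.019466044810122787
[-2.68 -2.02] under -0.54 yaw 83.6 F [2.7 0.8 3.6] M [ 0.12 -0.63  0.13] 0.0190187910740179
[-2.69 -2.08] under -0.57 yaw 83.59 F [3.2 1.4 3.8] M [ 0.16 -0.61  0.08] 0.018684674578104292
```

Emit:
move_arm --deltas '[[[0.0006, 0.0006, -0.0001, 0, 1], [0.0012, 0.0012, -0.0002, 0, 1], [0.0012, 0.0012, -0.0002, 0, 1], [0.0012, 0.0012, -0.0002, 0, 1]]]'

```text
clock: 15.05
position: [0.565, -0.1506, 0.086]
ee_rot: [-0.0, 0.746, 0.666, 0.0]
contact_force: [3.6, 0.7, 3.1]
width: 0.0189
gripper_force: 49.5
```

```bash
python3 - <<'E'
from h import *
where(3)
E
```

```text
[-1.71 -1.02] under -0.53 yaw 83.59 F [3.5 1.1 3.1] M [ 0.14 -0.69  0.06] 0.01885704070424095
[-1.7 -1. ] under -0.53 yaw 83.6 F [3.2 1.9 3.3] M [ 0.13 -0.64  0.13] 0.018976193158418916
[-1.71 -1.02] under -0.54 yaw 83.59 F [3.  0.9 3.1] M [ 0.12 -0.66  0.07] 0.01866459358564703
```

Emit:
move_arm --deltas '[[[0.0006, 0.0006, -0.0001, 0, 1], [0.0012, 0.0012, -0.0001, 0, 1], [0.0012, 0.0012, -0.0001, 0, 1], [0.0012, 0.0012, -0.0001, 0, 1]]]'

```text
clock: 15.55
position: [0.566, -0.1497, 0.086]
ee_rot: [-0.0, 0.745, 0.667, -0.0]
contact_force: [3.5, 1.3, 1.7]
width: 0.0189
gripper_force: 49.4
```

```bash
python3 - <<'E'
from h import *
where(3)
E
```

```text
[-0.83 -0.03] under -0.52 yaw 83.6 F [3.3 1.7 1.7] M [ 0.16 -0.65  0.13] 0.018868789338892255
[-0.81 -0.03] under -0.52 yaw 83.59 F [2.7 1.6 1. ] M [ 0.15 -0.66  0.05] 0.018804872889797656
[-0.8  -0.01] under -0.53 yaw 83.6 F [3.3 1.9 1.8] M [ 0.21 -0.66  0.06] 0.019131437239130984
```

Emit:
move_arm --deltas '[[[0.0006, 0.0006, 0.0001, 0, 1], [0.0012, 0.0012, 0.0001, 0, 1], [0.0012, 0.0012, 0.0001, 0, 1], [0.0012, 0.0012, 0.0001, 0, 1]]]'

```text
clock: 16.05
position: [0.5671, -0.1489, 0.086]
ee_rot: [-0.0, 0.745, 0.667, 0.0]
contact_force: [3.3, 0.9, 0.9]
width: 0.0186
gripper_force: 49.4
```

```bash
python3 - <<'E'
from h import *
where(3)
E
```

```text
[0.2  0.92] under -0.52 yaw 83.6 F [3.1 1.2 0.9] M [ 0.18 -0.62  0.1 ] 0.018626858318001205
[0.18 0.92] under -0.52 yaw 83.59 F [2.4 1.3 1.3] M [ 0.18 -0.61  0.1 ] 0.019011847882679983
[0.22 0.9 ] under -0.51 yaw 83.59 F [3.3 2.  1.6] M [ 0.17 -0.6   0.1 ] 0.019234091301972976
```

Emit:
move_arm --deltas '[[[0.0006, 0.0006, 0.0001, 0, 1], [0.0012, 0.0012, 0.0001, 0, 1], [0.0012, 0.0012, 0.0001, 0, 1], [0.0012, 0.0012, 0.0001, 0, 1]]]'

```text
clock: 16.55
position: [0.5677, -0.1485, 0.086]
ee_rot: [-0.0, 0.745, 0.667, -0.001]
contact_force: [0.7, -1.0, 3.4]
width: 0.019
gripper_force: 49.6
```

```bash
python3 - <<'E'
from h import *
where(3)
E
```

```text
[0.78 1.35] under -0.51 yaw 83.61 F [ 0.8 -0.9  3.4] M [-0.2  -0.22  0.15] 0.019037920708079022
[0.78 1.34] under -0.52 yaw 83.61 F [ 0.6 -0.7  3.5] M [-0.29 -0.17  0.09] 0.018854374307124194
[0.8  1.37] under -0.51 yaw 83.61 F [ 0.5 -1.2  3. ] M [-0.23 -0.19  0.12] 0.01886079992082563
```

Emit:
move_arm --deltas '[[[0.0003, 0.0003, -0.0001, 0, 1], [0.0005, 0.0005, -0.0001, 0, 1], [0.0005, 0.0005, -0.0001, 0, 1], [0.0005, 0.0005, -0.0001, 0, 1]]]'

```text
clock: 17.05
position: [0.5679, -0.1485, 0.086]
ee_rot: [-0.0, 0.745, 0.667, -0.001]
contact_force: [-2.2, -5.3, 3.2]
width: 0.0186
gripper_force: 49.7
```

```bash
python3 - <<'E'
from h import *
where(3)
E
```

```text
[0.99 1.45] under -0.52 yaw 83.62 F [-1.5 -5.6  3.2] M [-0.77  0.22  0.1 ] 0.01864748048966262
[1.01 1.42] under -0.5 yaw 83.62 F [-1.9 -5.1  3.4] M [-0.84  0.27  0.11] 0.01874280773595802
[0.97 1.44] under -0.51 yaw 83.62 F [-1.7 -5.1  3.6] M [-0.84  0.29  0.11] 0.018592505463324475
```

Emit:
move_arm --deltas '[[[-0.0001, 0.0003, -0.0001, 0, 1], [-0.0002, 0.0006, -0.0001, 0, 1], [-0.0002, 0.0006, -0.0001, 0, 1], [-0.0002, 0.0006, -0.0001, 0, 1]]]'

```text
clock: 17.55
position: [0.5681, -0.1485, 0.086]
ee_rot: [-0.0, 0.745, 0.667, -0.001]
contact_force: [-2.4, -5.0, 3.8]
width: 0.0187
gripper_force: 49.7
```

```bash
python3 - <<'E'
from h import *
where(3)
E
```

```text
[1.17 1.43] under -0.51 yaw 83.61 F [-1.8 -5.3  3.8] M [-0.74  0.3   0.09] 0.018687657110502107
[1.19 1.47] under -0.51 yaw 83.62 F [-0.9 -5.2  4.4] M [-0.7   0.32  0.09] 0.018895394016198438
[1.19 1.43] under -0.51 yaw 83.61 F [-2.9 -4.8  3.6] M [-0.78  0.32  0.09] 0.018716992565534347
```

Emit:
move_arm --deltas '[[[-0.0001, 0.0004, -0.0001, 0, 1], [-0.0002, 0.0007, -0.0001, 0, 1], [-0.0002, 0.0007, -0.0001, 0, 1], [-0.0002, 0.0007, -0.0001, 0, 1]]]'

```text
clock: 18.05
position: [0.5682, -0.1485, 0.086]
ee_rot: [-0.001, 0.745, 0.667, -0.001]
contact_force: [-2.5, -5.2, 4.7]
width: 0.019
gripper_force: 49.7
```

```bash
python3 - <<'E'
from h import *
where(3)
E
```

```text
[1.24 1.43] under -0.5 yaw 83.61 F [-1.9 -5.5  4.7] M [-0.71  0.44  0.07] 0.018991380812586608
[1.23 1.42] under -0.5 yaw 83.61 F [-2.6 -4.4  3.9] M [-0.69  0.42  0.08] 0.018579446290484164
[1.24 1.44] under -0.49 yaw 83.61 F [-2.4 -4.3  4.9] M [-0.73  0.43  0.11] 0.0190663595299108
```

Emit:
move_arm --deltas '[[[-0.0001, 0.0004, -0.0003, 0, 1], [-0.0002, 0.0007, -0.0003, 0, 1], [-0.0002, 0.0007, -0.0003, 0, 1], [-0.0002, 0.0007, -0.0003, 0, 1]]]'

```text
clock: 18.55
position: [0.5682, -0.1485, 0.086]
ee_rot: [-0.001, 0.745, 0.667, -0.002]
contact_force: [-3.0, -3.8, 2.7]
width: 0.0191
gripper_force: 49.6
```

```bash
python3 - <<'E'
from h import *
where(3)
E
```

```text
[1.24 1.43] under -0.5 yaw 83.61 F [-2.5 -4.2  2.7] M [-0.64  0.57  0.02] 0.019050195903228543
[1.28 1.4 ] under -0.49 yaw 83.61 F [-2.4 -4.7  3.6] M [-0.65  0.57  0.08] 0.01881000866409912
[1.25 1.42] under -0.48 yaw 83.61 F [-3.  -4.2  3.4] M [-0.74  0.54  0.05] 0.01905078425091754
```

Emit:
move_arm --deltas '[[[0, 0, 0, 0, 1], [0, 0, 0, 0, 1], [0, 0, 0, 0, 1], [0, 0, 0, 0, 1], [0, 0, 0, 0, 1], [0, 0, 0, 0, 1], [0, 0, 0, 0, 1], [0, 0, 0, 0, 1], [0, 0, 0, 0, 1], [0, 0, 0, 0, 1]]]'

```text
clock: 19.65
position: [0.5682, -0.1485, 0.086]
ee_rot: [-0.001, 0.745, 0.667, -0.002]
contact_force: [-3.4, -3.9, 3.7]
width: 0.0189
gripper_force: 49.6
```

```bash
python3 - <<'E'
from h import *
where(2)
E
```

```text
[1.26 1.46] under -0.48 yaw 83.61 F [-2.9 -4.3  3.7] M [-0.68  0.52  0.01] 0.01888610516789172
[1.26 1.41] under -0.5 yaw 83.61 F [-3.3 -3.5  4.2] M [-0.67  0.57  0.08] 0.018914299012058433
```

Emit:
move_arm --deltas '[[[0, 0, -0.0006, 0, 0.5], [0, 0, -0.0006, 0, 0.3], [0, 0, -0.0006, 0, 0.0], [0, 0, -0.0006, 0, -0.1], [0, 0, -0.0006, 0, -0.1], [0, 0, -0.0006, 0, -0.1], [0, 0, -0.0006, 0, -0.1]]]'

```text
clock: 20.4
position: [0.5702, -0.1484, 0.0869]
ee_rot: [0.0, 0.745, 0.667, 0.0]
contact_force: [0.4, -0.1, 0.0]
width: 0.047
gripper_force: 0.0
```

```bash
python3 - <<'E'
from h import *
where(2)
E
```

```text
[3.21 1.82] under 0.4 yaw 83.6 F [ 0.4 -0.   0. ] M [-0.01 -0.03  0.04] 0.046987388603592126
[3.18 1.74] under 0.41 yaw 83.59 F [ 0.2  0.3 -0.2] M [-0.   -0.03  0.  ] 0.04702742903440777
```

Emit:
move_arm --deltas '[[[0, 0, -0.01, 0, -0.1], [0, 0, -0.03, 0, -0.1], [0, 0, -0.07, 0, -0.1], [0, 0, -0.12, 0, -0.1], [-0.03, 0, -0.16, 0, -0.1], [-0.05, 0, -0.16, 0, -0.1], [-0.05, 0, -0.16, 0, -0.1], [-0.05, 0, -0.16, 0, -0.1], [-0.05, 0, -0.16, 0, -0.1]]]'

```text
clock: 21.35
position: [0.5648, -0.1871, 0.2133]
ee_rot: [-0.002, 0.745, 0.667, -0.0]
contact_force: [0.6, -0.0, -0.2]
width: 0.0469
gripper_force: 0.0
```

```bash
python3 - <<'E'
from h import *
where(2)
s=manip.get_state();im=manip.get_image('wrist')
np.save('w6.npy',np.r_[s['position'],s['ee_rot']])
a=cv2.resize(im[60:300,160:480,::-1],None,fx=2.5,fy=2.5,interpolation=cv2.INTER_CUBIC)
cv2.imwrite("pics/w6.png",np.clip(a*1.3,0,255).astype(np.uint8))
E
```

```text
[  2.22 -37.31] under 126.83 yaw 83.6 F [ 0.6  0.1 -0.2] M [ 0.06  0.   -0.04] 0.04692378613036197
[  2.39 -37.28] under 126.95 yaw 83.62 F [-0.3  0.1 -0.9] M [ 0.04 -0.01  0.01] 0.04703813873613299
```

View pics/w6.png

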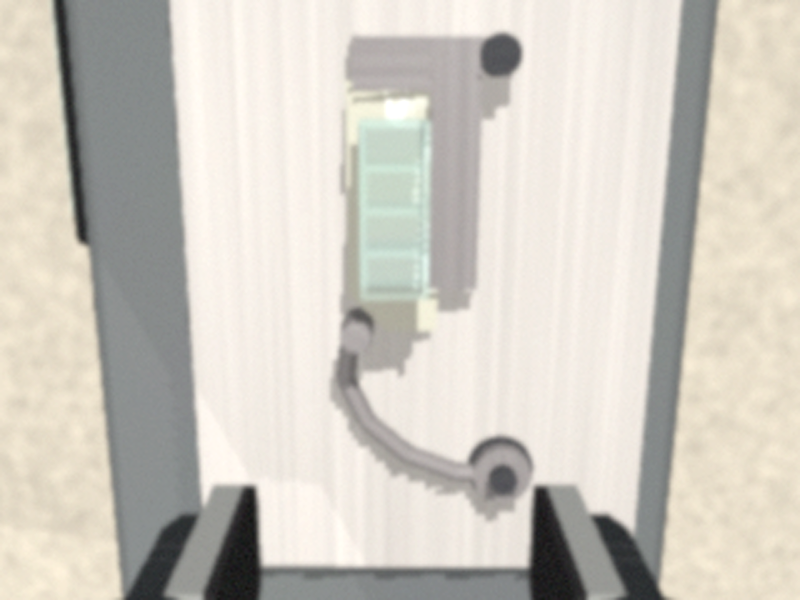

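The picture shows the slide base running under the fence lip (around column 430) and up to the stop lip (around row 92). The arm's pin bears on the clipped corner at (357, 330), and the gripper is clear of everything.

```bash
python3 -c "
from rig import manip
print(manip.sign_off())"
```

```text
the job is handed in; nothing more can be done
None
```

The job is handed in: the slide lies flat under both lips, felt bearing on the fence and the end stop before I let go, and the sprung arm's pin holds its clipped corner with the gripper well clear; the verdict was not shown.

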